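Roll a mailing tube into the V cradle, up to the end stop

ROBOT

A 6-joint arm with a two-finger parallel gripper is mounted at the origin on the work surface. World frame = base frame: x ahead of the robot, y to its left, z up, the work surface at z = 0. Lengths are in m, angles in degrees, forces in N, time in s.
With the tool pointing down it reaches from about 0.25 to 0.725 m from the base axis. Payload 9.7 kg.
Tool frame: the origin (TCP) lies at the very end of the fingers, on their centre line; the grasp point (between the pads) lies 19 mm behind it (bot.hold_point_z is the distance from the TCP to the grasp point, in m); z points along the fingers, y is the line along which they close (so a half turn about z gives the same grasp; the last joint's range is limited). The gripper opens to 85 mm and grips with 20 to 120 N. Pads are 22 mm wide; open, the fingers measure 114 mm over their backs; the gripper's body (76 mm by 85 mm) begins 54 mm behind the grasp point. The pads swing forward as they close: fully open they stand 13 mm farther back than shut.
Start: joints at [70.932, 4.979, 10.078, 95.1, 0, 90], TCP at [0.18, 0.52, 0.231] pointing down, gripper open.
Joint ranges: [-179.16, 179.16], [-48.56, 103.87], [-65.8, 70.77], [-126.05, 130.52], [-82.76, 87.17], [-180, 180]. Speed limits (degrees/s): [127.2, 127.2, 147.25, 180, 180, 180].

INTERFACE

Orientations are given as [roll, pitch, yaw] about the fixed x, y, z axes, in that order (R = Rz(yaw) Ry(pitch) Rx(roll)).
In Python, from workcell import bot gives the robot as it stands.
- The arm moves only by the tool play_rows, never from a script. Its argument "targets" is a list of rows, each an object with "grip": the closure in counts, from 0 (fully open) to 255 (shut); "linear": the shift along the world's x, y, z in cm, a list of three; "delta_rot": the turn, a rotation vector about the world's x, y, z in rad, a list of three. A call has 1 to 10 rows; each row is the pose to reach, as a shift and turn from the pose commanded when the call began; what a row does not reach only later rows make up. A row lasts 1/10 s, in which the tool goes at most 50 mm and 8.59 degrees, less where a joint would pass 70% of its speed; a pose out of reach is approached as far as the arm can. A call with a gripper value outside its range is refused whole. The fingers move at their own pace and stop on an object; "force" is the grip in N (left out, the last holds). Time passes only in rows, so rows that repeat a pose let the fingers close. It gives the time, the measured TCP pose, the force, the opening and the grip force at its end, in the units of the state.
- bot.get_obs(): the state, without advancing time (a new reading comes with each control period).
- bot.camera(name): name is "side" or "top"; returns a dict with "color" (384x512x3 uint8, red, green, blue), "range_z" (384x512 float32, m along the optical axis (not along the pixel's ray), 0 where there is no reading), "fov_y" (degrees; the focal length in pixels is half the picture's height over the tangent of half this angle, whatever the lens; pixels are square), "cx", "cy" (the principal point, pixels), "dist_coeffs" ([k1, k2, p1, p2, k3] as OpenCV has them; the pictures are not rectified), "world_to_cam" (4x4, takes a point from world to camera coordinates). Camera axes: x right, y up, looking along -z (the intrinsics and any distortion apply to the point x, -y, -z); pixel columns grow to the right and rows downward; lengths in m; the calibration is good to about 2 mm. A picture is of the moment at which its call begins.
- bot.job_done(): hands the job in; it is judged then, once.
Trained networks look in a picture, given as the dict that the camera call returned (one of the last four; its "shot" number tells which), for a name from the list of things; names that differ only in an ending like _2 or _b are one class to them, and where a whole thing is asked for, a point or a joint stands for the part that bears it (a point fixed in the world has none). Each returns a list of dicts, best first, with "conf" (0 to 1); they miss things now and then, are a little off and sometimes report something else, mostly with a low value. They report only what shows in the picture. A call takes as long as a camera call. They do not tell look-alikes from the thing itself.
- bot.search_frame(picture, target): "box" ([left, top, right, bottom] in pixels, round what is visible of it).
- bot.trace(picture, target): "pixels" (384x512 bool, what is visible of it) and "box" ([left, top, right, bottom] in pixels, round what is visible of it).
- bot.pinpoint(picture, target): "pixel" ([column, row] in pixels: a listed point, or the origin of a listed thing).
The state is a dict: "time": time; "q": joint angles; "qd": joint speeds; "joint_efforts": joint torques, N m; "ee_pos": TCP position; "tcp_rot": TCP orientation; "wrist_force": force on the tool from outside, world axes, zero at the start; "torque": the same for the moment, N m; "opening": finger opening in m; "grasp_force": force on a finger pad.
Only numpy, scipy, OpenCV 4.12 (cv2) and the standard library are available. Lean on these libraries where they do the work, as an engineer would, in place of code of your own. Each camera call takes 0.05 s, during which the arm holds its last target. There are 200 camera calls.

TASK

Roll the cardboard mailing tube across the table by pushing its side, up the ramp and into the V of the wooden cradle, and push its end along the V until its other end rests against the blue end stop. Only push it with the fingers: do not lift, tip up or carry it. Leave everything else on the table where it is, and leave the tube lying still.

Things in the scene. Friction and masses are not known exactly. Their poses are not given: they have to be found in the camera images.
- tube: Closed cardboard mailing tube, cylinder 76 mm in diameter, 200 mm long, 0.2 to 0.45 kg, white end caps, red tape band towards one end, paper label. Smooth, rolls freely (friction about 0.4). Origin at its centre (38 mm above the table at the start); y axis along the tube, red band on the +y side; z points up at the start; x and z turn as it rolls.
- cradle: Wooden V cradle fixed to the table, 300 mm long in its y, origin at table height, mid-length of the V's lowest line. The tube starts on its ramp side (-x), up to 0.18 rad off its y axis. The V's far flank rises at 45 degrees to 46 mm high at x = 46 mm, with a 12 mm upright board behind. The end at y = -150 mm is open.
- seat (a point): Where the tube's centre lies when the tube rests in the V with its end against the stop: 9.8 mm before the V's lowest line, 44 mm above the table, at y = +50 mm in the cradle's frame. Its axes are the cradle's.
- ridge (a point): Middle of the cradle's ridge, at cradle x = -44 mm, 16 mm above the table. The ramp rises to it from the table at cradle x = -104 mm; beyond it the V's near flank falls to the lowest line (x = 0, z = 0).
- stop (a point): Point on the inner face of the blue end stop (at cradle y = +150 mm) where the tube's end should touch. The stop is a 12 mm thick plate, 85 mm high, from cradle x = -47 to 58 mm.
- tape_roll: Loose clear roll of packing tape standing on its flat side, 90 mm across, 48 mm high, origin in the middle of its underside. Leave alone.
- jar: Loose amber jar with a brass lid, 64 mm across, 70 mm high, origin in the middle of its underside. Leave alone.
- tin: Loose brass-coloured tin with a pale lid, 72 mm across, 50 mm high, right of the cradle's open end, origin in the middle of its underside. Leave alone.
- stapler: Loose blue stapler, 160 x 22 x 32 mm, long in its x, just beyond the cradle, origin in the middle of its underside. Leave alone.
- brush: Loose bench brush block, 110 x 30 x 42 mm, long in its x, origin in the middle of its underside. Leave alone.
- pen_mug: Loose blue cup, 76 mm across, 95 mm high, origin in the middle of its underside. Leave alone.
Mind the look-alikes: they are no part of the job. What is shaped like the tube but turquoise is not meant.

How it is judged (in metres and radians):
On the way, in this order (a step that is already met when the one before it is completed fails the run):
1. the tube has been rolled: it has turned by at least a quarter turn (80 degrees) about its own axis (angle between tube's own z axis and vertical above 1.4 rad), for 0.05 s.
2. the tube has rolled over the ridge and lies in the V (x of tube in the frame of seat between -0.008 and 0.008 m and z of tube in the frame of seat below 0.006 m and angle between the y axis of tube and the y axis of cradle, either way round below 0.06 rad), for 0.1 s.
At the end, for the whole second after the job is handed in: The tube rests on both flanks of the V (centre within 5 mm across and 4 mm in height of the seat, axis within 0.04 rad of the cradle's), its end within 5 mm of the end stop, lying still (x of tube in the frame of seat between -0.005 and 0.005 m and y of tube in the frame of seat between -0.005 and 0.004 m and z of tube in the frame of seat between -0.004 and 0.004 m and angle between the y axis of tube and the y axis of cradle, either way round below 0.04 rad and contact force between tube and cradle above 0.5 N and linear speed of tube below 0.01 m/s); the robot touches nothing.
It fails at once if the tube is lifted: more than 30 mm above its height when rolling over the ridge (height (world z) of tube above 0.085 m).
It fails at once if the tube is carried by the fingers, clear of table and cradle (height (world z) of tube above 0.062 m and contact force between tube and cradle below 0.05 N and contact force between tube and the fingers above 0.3 N).
It fails at once if the tube is tipped up at one end (angle between tube's own y axis and vertical below 1.3 rad).
It fails at once if another thing on the table is moved by more than 15 mm (distance of any of tape_roll, jar, tin, stapler, brush, pen_mug from where it was at the start of the episode above 0.015 m).
It also fails if it takes over 51 s, if anything falls off the work surface, if the arm or the gripper's body presses on something with over 40 N, if the wrist force passes 120 N, or if a joint passes its speed limit or range.

## Working session

There is one attempt and no reset: what is moved stays moved. The work goes in short steps, Python scripts to look and compute and a tool call to move; the robot and the scene stay as the last step left them, time stands still between calls to the robot, and variables do not carry over. Pictures are saved under pics/ and viewed, at most 10 in all, crops included, and the job is handed in when it is done.

Besides the shell and the picture viewer there is one more tool, called as name([rows], argument=value, ...), one row to a line, values as JSON. play_rows: Moves the arm, as the interface text tells. Its arguments: {"type":"object","properties":{"targets":{"type":"array","items":{"type":"object","properties":{"grip":{"type":"number"},"linear":{"type":"array","items":{"type":"number"}},"delta_rot":{"type":"array","items":{"type":"number"}}}}},"force":{"type":"number"}},"required":["targets"]}

```bash
mkdir -p pics; cat > h.py <<'E'
import numpy as np, cv2
from workcell import bot
def K(p):
    h=p["color"].shape[0]; f=h/2/np.tan(np.radians(p["fov_y"])/2)
    return np.array([[f,0,p["cx"]],[0,f,p["cy"]],[0,0,1.]])
def rays(p,px):
    u=cv2.undistortPoints(np.array(px,float).reshape(-1,1,2),K(p),np.array(p["dist_coeffs"],float)).reshape(-1,2)
    return np.c_[u[:,0],-u[:,1],-np.ones(len(u))]
def world(p,px,d):
    T=np.linalg.inv(p["world_to_cam"]); c=rays(p,px)*np.array(d,float).reshape(-1,1)
    return c@T[:3,:3].T+T[:3,3]
def onz(p,px,z):
    T=np.linalg.inv(p["world_to_cam"]); r=rays(p,px)@T[:3,:3].T
    return T[:3,3]+r*((z-T[2,3])/r[:,2])[:,None]
def cloud(p,m):
    v,u=np.nonzero(m&(p["range_z"]>0)); return world(p,np.c_[u,v],p["range_z"][v,u])
def save(p,n): cv2.imwrite("pics/"+n,p["color"][:,:,::-1])
E
python3 - <<'E'
from h import *
for n in("top","side"):
    p=bot.camera(n); save(p,n+"0.png")
    T=np.linalg.inv(p["world_to_cam"]); print(n,T[:3,3].round(3))
    for t in "tube cradle tape_roll jar tin stapler brush pen_mug".split():
        for r in bot.trace(p,t)[:3]:
            c=cloud(p,r["pixels"])
            if len(c): print(t,round(r["conf"],2),[round(x) for x in r["box"]],np.median(c,0).round(3),"min",np.percentile(c,2,axis=0).round(3),"max",np.percentile(c,98,axis=0).round(3))
    for t,z in(("seat",.044),("ridge",.016),("stop",.044),("cradle",0),("tube",.038)):
        for r in bot.pinpoint(p,t)[:2]: print("pt",t,round(r["conf"],2),np.round(r["pixel"]),onz(p,[r["pixel"]],z)[0].round(3))
E
```

```text
top [0.397 0.06  1.086]
tube 0.86 [235, 173, 318, 204] [ 0.492 -0.01   0.072] min [ 0.459 -0.109  0.04 ] max [0.531 0.085 0.079]
tube 0.76 [175, 236, 258, 288] [0.318 0.133 0.072] min [0.263 0.042 0.047] max [0.372 0.226 0.079]
tube 0.73 [353, 264, 410, 347] [ 0.21  -0.266  0.07 ] min [ 0.121 -0.325  0.034] max [ 0.302 -0.21   0.078]
cradle 0.66 [234, 172, 319, 205] [ 0.492 -0.01   0.072] min [ 0.459 -0.108  0.039] max [0.531 0.085 0.079]
cradle 0.62 [206, 82, 330, 167] [0.663 0.014 0.013] min [ 0.572 -0.137 -0.   ] max [0.741 0.159 0.085]
tape_roll 0.74 [152, 160, 189, 199] [0.523 0.257 0.047] min [0.477 0.212 0.007] max [0.561 0.297 0.052]
jar 0.61 [361, 210, 394, 235] [ 0.41  -0.263  0.069] min [ 0.382 -0.295  0.014] max [ 0.438 -0.241  0.073]
jar 0.18 [204, 81, 331, 164] [0.663 0.014 0.013] min [ 0.574 -0.136 -0.   ] max [0.74  0.159 0.085]
tin 0.57 [369, 155, 396, 180] [ 0.558 -0.283  0.049] min [ 0.528 -0.318  0.013] max [ 0.588 -0.255  0.054]
tin 0.16 [237, 76, 296, 89] [0.772 0.014 0.03 ] min [ 0.766 -0.062  0.006] max [0.785 0.087 0.037]
stapler 0.85 [234, 79, 297, 91] [0.77
[... 1711 characters left out ...]
.007 0.014] min [ 0.572 -0.145 -0.   ] max [0.74  0.16  0.081]
brush 0.56 [197, 116, 214, 142] [0.44  0.396 0.034] min [0.405 0.358 0.001] max [0.48  0.457 0.048]
pen_mug 0.81 [249, 105, 267, 136] [0.639 0.344 0.066] min [0.608 0.325 0.005] max [0.673 0.4   0.099]
pen_mug 0.32 [235, 169, 277, 232] [ 0.485 -0.04   0.069] min [ 0.456 -0.115  0.005] max [0.527 0.084 0.08 ]
pt seat 0.58 [298. 171.] [0.682 0.062 0.044]
pt ridge 0.81 [291. 193.] [ 0.631 -0.003  0.016]
pt ridge 0.73 [238. 156.] [0.517 0.226 0.016]
pt stop 0.67 [288. 152.] [0.684 0.16  0.044]
pt cradle 0.87 [304. 193.] [ 0.678 -0.003  0.   ]
pt tube 0.95 [185. 296.] [ 0.203 -0.28   0.038]
pt tube 0.74 [253. 197.] [0.497 0.005 0.038]
```

View pics/top0.png

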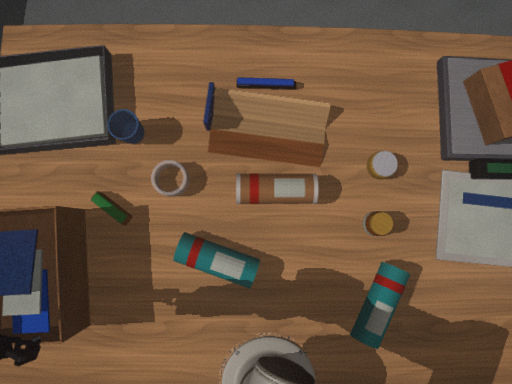

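```bash
python3 - <<'E'
from h import *
p=bot.camera("top")
for r in bot.trace(p,"tube"):
    c=cloud(p,r["pixels"]); b=r["box"]
    t=c[c[:,2]>.066]; m=t.mean(0); w,v=np.linalg.eigh(np.cov(t[:,:2].T)); a=v[:,1]*np.sign(v[1,1])
    s=(t[:,:2]-m[:2])@a
    print("col",np.median(p["color"][r["pixels"]],0),m.round(4),"mid",(m[:2]+a*(s.max()+s.min())/2).round(4),"ax",np.degrees(np.arctan2(-a[0],a[1])).round(2),"len",np.ptp(s).round(3))
r=[r for r in bot.trace(p,"cradle") if r["box"][1]<100][0]
c=cloud(p,np.ones((384,512),bool)); c=c[(c[:,0]>.55)&(c[:,0]<.755)&(c[:,1]>-.17)&(c[:,1]<.19)]
w=c[(c[:,2]>.035)&(c[:,2]<.058)&(c[:,1]<.14)]; L=np.polyfit(w[:,1],w[:,0],1); print("wall",len(w),L,w.min(0),w.max(0))
for y in(-.12,-.08,-.04,0,.04,.08,.12):
    q=c[abs(c[:,1]-y)<.01]; print(y,[(round(x,3),round(float(np.median(q[abs(q[:,0]-x)<.004,2])),3)) for x in np.arange(.56,.75,.012) if (abs(q[:,0]-x)<.004).any()])
s=c[(c[:,2]>.07)]; print("stop",len(s),s.min(0).round(4),s.max(0).round(4),np.median(s,0).round(4))
E
```

```text
col [41. 94. 92.] [0.3165 0.1333 0.0733] mid [0.3164 0.133 ] ax -19.62 len 0.198
col [122.  84.  55.] [ 0.4955 -0.011   0.0736] mid [ 0.4955 -0.0123] ax 0.67 len 0.199
col [39. 73. 68.] [ 0.208  -0.2731  0.0728] mid [ 0.2078 -0.2731] ax 66.22 len 0.202
wall 1172 [0.12124055 0.72224359] [ 0.69069357 -0.15059176  0.03501603] [0.75210204 0.13994097 0.05272072]
-0.12 [(np.float64(0.56), 0.001), (np.float64(0.572), 0.005), (np.float64(0.584), 0.007), (np.float64(0.596), 0.01), (np.float64(0.608), 0.013), (np.float64(0.62), 0.017), (np.float64(0.632), 0.013), (np.float64(0.644), 0.008), (np.float64(0.656), 0.004), (np.float64(0.668), 0.006), (np.float64(0.68), 0.019), (np.float64(0.692), 0.03), (np.float64(0.704), 0.042), (np.float64(0.716), 0.047), (np.float64(0.74), 0.002)]
-0.08 [(np.float64(0.56), 0.002), (np.float64(0.572), 0.002), (np.float64(0.584), 0.006), (np.float64(0.596), 0.009), (np.float64(0.608), 0.013), (np.float64(0.62), 0.016), (np.float64(0.632), 0.014), (np.float64(0.644), 0.009), (np.float64(0.656), 0.005), (np.float64(0.668), 0.002), (np.float64(0.68), 0.015), (np.flo
[... 1694 characters left out ...]
, 0.007), (np.float64(0.68), 0.003), (np.float64(0.692), 0.006), (np.float64(0.704), 0.018), (np.float64(0.716), 0.031), (np.float64(0.728), 0.043), (np.float64(0.74), 0.046)]
0.12 [(np.float64(0.56), 0.001), (np.float64(0.572), 0.0), (np.float64(0.584), 0.001), (np.float64(0.596), 0.003), (np.float64(0.608), 0.006), (np.float64(0.62), 0.008), (np.float64(0.632), 0.012), (np.float64(0.644), 0.015), (np.float64(0.656), 0.014), (np.float64(0.668), 0.01), (np.float64(0.68), 0.005), (np.float64(0.692), 0.002), (np.float64(0.704), 0.013), (np.float64(0.716), 0.025), (np.float64(0.728), 0.038), (np.float64(0.74), 0.046)]
stop 244 [0.648  0.1455 0.0704] [0.7545 0.1684 0.0906] [0.6993 0.1566 0.0855]
```

The top view shows the real tube, brown with white caps and a red band, at about (277,188), just below the cradle at (268,127) in the picture. The turquoise look-alikes are at (217,260) and (381,305). Next I fit the cradle's pose from its height profile.

```bash
python3 - <<'E'
from h import *
from scipy.optimize import least_squares
xs=[-.3,-.104,-.044,0,.046,.058]; zs=[0,0,.016,0,.046,.046]
for n in("top","side"):
    p=bot.camera(n); c=cloud(p,np.ones((384,512),bool))
    c=c[(c[:,0]>.54)&(c[:,0]<.745)&(c[:,1]>-.17)&(c[:,1]<.14)&(c[:,2]<.06)]
    def loc(q):
        cs,sn=np.cos(q[2]),np.sin(q[2]); d=c[:,:2]-q[:2]; return d@[cs,sn],d@[-sn,cs]
    def f(q):
        X,Y=loc([q[0],.0,q[1]]); e=np.interp(X,xs,zs)+q[2]-c[:,2]
        e[(X>.05)|(abs(Y)>.13)]=0; return e
    r=least_squares(f,[.678,-.13,0],loss="soft_l1",f_scale=.002,x_scale=[.01,.05,.001]); print(n,"x@y0",r.x.round(4),"yaw deg",np.degrees(r.x[1]).round(2),np.abs(r.fun).mean())
    c=cloud(p,np.ones((384,512),bool)); s=c[(c[:,2]>.065)&(c[:,0]>.63)&(c[:,0]<.77)&(c[:,1]>.12)&(c[:,1]<.2)]
    q=r.x; Y=(s[:,:2]-[q[0],0])@[-np.sin(q[1]),np.cos(q[1])]; print("stop Y pct",np.percentile(Y,[2,10,50,90,98]).round(4),np.percentile(Y[s[:,2]>.08],[2,50,98]).round(4))
o=bot.get_obs(); print(o["time"],o["tcp_rot"],o["ee_pos"],o["wrist_force"],o["opening"])
E
```

```text
top x@y0 [ 0.6773 -0.1206  0.0008] yaw deg -6.91 0.0014461543310259981
stop Y pct [0.1527 0.1532 0.1576 0.1633 0.1647] [0.1531 0.1588 0.1648]
side x@y0 [ 0.6761 -0.1204  0.0012] yaw deg -6.9 0.0018346677671356561
stop Y pct [0.1493 0.1513 0.1559 0.1627 0.1661] [0.1498 0.1578 0.1674]
1.65 [-1.79999929e+02  6.70043589e-04  1.60933367e+02] [0.17967147 0.51982251 0.2312813 ] [-0.20689397  0.041079   -0.40710558] 0.08524988374983845
```

play_rows([
  {"grip": 0, "linear": [4, -8.7, 0], "delta_rot": [0, 0, 0.05]},
  {"grip": 0, "linear": [8, -17.4, 0], "delta_rot": [0, 0, 0.1]},
  {"grip": 0, "linear": [24.5, -52.3, -5], "delta_rot": [0, 0, 0.212]},
  {"grip": 0, "linear": [24.5, -52.3, -5], "delta_rot": [0, 0, 0.212]},
  {"grip": 0, "linear": [24.5, -52.3, -5], "delta_rot": [0, 0, 0.212]},
  {"grip": 0, "linear": [24.5, -52.3, -5], "delta_rot": [0, 0, 0.212]},
  {"grip": 0, "linear": [24.5, -52.3, -5], "delta_rot": [0, 0, 0.212]},
  {"grip": 0, "linear": [24.5, -52.3, -5], "delta_rot": [0, 0, 0.212]},
  {"grip": 0, "linear": [24.5, -52.3, -5], "delta_rot": [0, 0, 0.212]},
  {"grip": 0, "linear": [24.5, -52.3, -5], "delta_rot": [0, 0, 0.212]},
])

```text
time: 2.65
ee_pos: [0.3912, 0.067, 0.1898]
tcp_rot: [180.0, 0.1, 173.1]
wrist_force: [0.1, 0.4, 0.4]
opening: 0.0853
grasp_force: 0.0
```

play_rows([
  {"grip": 0, "linear": [0, 0, 0]},
  {"grip": 0, "linear": [0, 0, 0]},
  {"grip": 0, "linear": [0, 0, 0]},
])

```text
validation failed for argument at $.ta...
```

play_rows([
  {"grip": 0, "linear": [0, 0, 0], "delta_rot": [0, 0, 0]},
  {"grip": 0, "linear": [0, 0, 0], "delta_rot": [0, 0, 0]},
])

```text
time: 2.85
ee_pos: [0.3909, 0.0678, 0.1895]
tcp_rot: [180.0, -0.0, 172.9]
wrist_force: [-0.6, 0.5, 1.6]
opening: 0.0853
grasp_force: 0.0
```

play_rows([
  {"grip": 0, "linear": [3.4, -7.1, 0], "delta_rot": [0, 0, 0.003]},
  {"grip": 0, "linear": [3.4, -7.1, -3], "delta_rot": [0, 0, 0.003]},
  {"grip": 0, "linear": [3.4, -7.1, -7], "delta_rot": [0, 0, 0.003]},
  {"grip": 0, "linear": [3.4, -7.1, -11], "delta_rot": [0, 0, 0.003]},
  {"grip": 0, "linear": [3.4, -7.1, -14], "delta_rot": [0, 0, 0.003]},
  {"grip": 0, "linear": [3.4, -7.1, -16.3], "delta_rot": [0, 0, 0.003]},
  {"grip": 0, "linear": [3.4, -7.1, -16.3], "delta_rot": [0, 0, 0.003]},
])

```text
time: 3.55
ee_pos: [0.4227, -0.0005, 0.024]
tcp_rot: [-180.0, -0.3, 173.4]
wrist_force: [-0.4, 0.0, 0.5]
opening: 0.0854
grasp_force: 0.0
```

play_rows([
  {"grip": 0, "linear": [1, -0.12, 0], "delta_rot": [0, 0, 0]},
  {"grip": 0, "linear": [1.5, -0.18, 0], "delta_rot": [0, 0, 0]},
  {"grip": 0, "linear": [2, -0.24, 0], "delta_rot": [0, 0, 0]},
  {"grip": 0, "linear": [2.4, -0.29, 0], "delta_rot": [0, 0, 0]},
  {"grip": 0, "linear": [2.8, -0.34, 0], "delta_rot": [0, 0, 0]},
  {"grip": 0, "linear": [3.2, -0.39, 0], "delta_rot": [0, 0, 0]},
  {"grip": 0, "linear": [3.6, -0.44, 0], "delta_rot": [0, 0, 0]},
  {"grip": 0, "linear": [4.0, -0.48, 0], "delta_rot": [0, 0, 0]},
  {"grip": 0, "linear": [4.4, -0.53, 0], "delta_rot": [0, 0, 0]},
  {"grip": 0, "linear": [4.8, -0.58, 0], "delta_rot": [0, 0, 0]},
])

```text
time: 4.55
ee_pos: [0.4731, -0.0079, 0.0266]
tcp_rot: [-180.0, 0.0, 173.2]
wrist_force: [1.1, 0.5, -1.2]
opening: 0.0852
grasp_force: 0.0
```

```bash
cat > m.py <<'E'
from h import *
import sys
p=bot.camera("top"); save(p,sys.argv[1])
for r in bot.trace(p,"tube"):
    c=cloud(p,r["pixels"])
    col=np.median(p["color"][r["pixels"]],0)
    if col[0]<80: continue
    z=np.percentile(c[:,2],97); t=c[(c[:,2]>z-.012)&(c[:,2]<z+.004)]; m=t.mean(0); w,v=np.linalg.eigh(np.cov(t[:,:2].T)); a=v[:,1]*np.sign(v[1,1]); s=(t[:,:2]-m[:2])@a
    mid=m[:2]+a*(s.max()+s.min())/2; q=-.1205; d=mid-[.6767,.002]
    print(r["box"],"mid",mid.round(4),"yaw",np.degrees(np.arctan2(-a[0],a[1])).round(2),"len",np.ptp(s).round(3),"top z",z.round(4),"in cradle",(d@[np.cos(q),np.sin(q)]).round(4),(d@[-np.sin(q),np.cos(q)]).round(4))
o=bot.get_obs(); print(o["time"],o["ee_pos"].round(4) if hasattr(o["ee_pos"],"round") else o["ee_pos"],o["wrist_force"])
E
python3 m.py a.png
```

```text
[234.7, 160.1, 250.7, 189.2] mid [0.5293 0.0703] yaw 87.5 len 0.055 top z 0.0787 in cradle -0.1546 0.0501
[202.0, 82.4, 331.8, 157.8] mid [0.701  0.1563] yaw 83.23 len 0.105 top z 0.0832 in cradle 0.0056 0.1561
4.65 [ 0.4733 -0.0079  0.0267] [-0.66204792 -0.4810143  -0.76791504]
```

View pics/a.png

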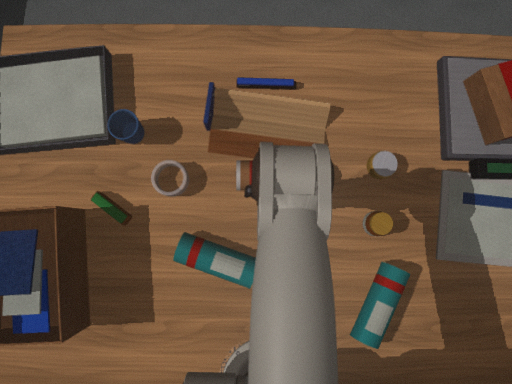

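```bash
sed -i 's/bot.camera("top")/bot.camera(sys.argv[2])/' m.py; python3 m.py b.png side
```

```text
[255.7, 166.3, 288.7, 229.6] mid [ 0.5333 -0.0136] yaw -3.01 len 0.206 top z 0.0802 in cradle -0.1405 -0.0327
4.75 [ 0.4727 -0.0079  0.0266] [-0.8624574  -0.34981888  0.19907641]
```

play_rows([
  {"grip": 0, "linear": [0.6, -0.07, 0], "delta_rot": [0, 0, 0]},
  {"grip": 0, "linear": [1.2, -0.14, 0], "delta_rot": [0, 0, 0]},
  {"grip": 0, "linear": [1.8, -0.22, 0], "delta_rot": [0, 0, 0]},
  {"grip": 0, "linear": [2.4, -0.29, 0], "delta_rot": [0, 0, 0]},
  {"grip": 0, "linear": [3.0, -0.36, 0], "delta_rot": [0, 0, 0]},
  {"grip": 0, "linear": [3.6, -0.43, 0.1], "delta_rot": [0, 0, 0]},
  {"grip": 0, "linear": [4.2, -0.5, 0.2], "delta_rot": [0, 0, 0]},
  {"grip": 0, "linear": [4.8, -0.58, 0.3], "delta_rot": [0, 0, 0]},
  {"grip": 0, "linear": [5.4, -0.65, 0.4], "delta_rot": [0, 0, 0]},
  {"grip": 0, "linear": [6.0, -0.72, 0.5], "delta_rot": [0, 0, 0]},
])

```text
time: 5.75
ee_pos: [0.5296, -0.014, 0.0327]
tcp_rot: [179.9, -0.4, 173.4]
wrist_force: [-41.9, 4.1, 41.2]
opening: 0.0854
grasp_force: 25.1
```

```bash
python3 m.py c.png side
```

```text
[270.2, 171.1, 304.1, 225.3] mid [ 0.5798 -0.0331] yaw -5.16 len 0.163 top z 0.0856 in cradle -0.0919 -0.0465
5.85 [ 0.5299 -0.014   0.0334] [-28.38794772   2.83704828  29.66103746]
```

The force was 42 N back and 41 N up, so the pads grip well and the tube jams when pushed vertically at its equator. I'll swing the tool around the tube to push from below the equator, staying in contact so the tube can't roll back.

play_rows([
  {"grip": 0, "linear": [0.1, 0, -0.4], "delta_rot": [-0.0105, -0.0867, 0]},
  {"grip": 0, "linear": [0.2, 0, -0.8], "delta_rot": [-0.021, -0.1734, 0]},
  {"grip": 0, "linear": [0.35, 0, -1.15], "delta_rot": [-0.0314, -0.26, 0]},
  {"grip": 0, "linear": [0.55, -0.05, -1.5], "delta_rot": [-0.042, -0.3467, 0]},
  {"grip": 0, "linear": [0.8, -0.1, -1.8], "delta_rot": [-0.0524, -0.4333, 0]},
  {"grip": 0, "linear": [1.0, -0.1, -2.0], "delta_rot": [-0.063, -0.52, 0]},
  {"grip": 0, "linear": [1.0, -0.1, -2.0], "delta_rot": [-0.063, -0.52, 0]},
])

```text
time: 6.55
ee_pos: [0.5401, -0.0159, 0.009]
tcp_rot: [-179.9, 29.9, 173.3]
wrist_force: [-2.3, 0.5, -0.3]
opening: 0.0854
grasp_force: 0.8
```

```bash
python3 m.py d.png side
```

```text
[261.4, 166.5, 299.6, 224.8] mid [ 0.5763 -0.0153] yaw -5.43 len 0.206 top z 0.0828 in cradle -0.0976 -0.0292
6.65 [ 0.5427 -0.0159  0.0121] [-2.01270209  0.33222626  1.18042413]
```

play_rows([
  {"grip": 0, "linear": [0.5, -0.06, 0.13], "delta_rot": [0, 0, 0]},
  {"grip": 0, "linear": [1.0, -0.12, 0.27], "delta_rot": [0, 0, 0]},
  {"grip": 0, "linear": [1.5, -0.18, 0.4], "delta_rot": [0, 0, 0]},
  {"grip": 0, "linear": [2.0, -0.24, 0.53], "delta_rot": [0, 0, 0]},
  {"grip": 0, "linear": [2.5, -0.3, 0.67], "delta_rot": [0, 0, 0]},
])

```text
time: 7.15
ee_pos: [0.5684, -0.0191, 0.0183]
tcp_rot: [-179.9, 30.0, 173.3]
wrist_force: [-3.0, 1.0, 0.6]
opening: 0.0857
grasp_force: 1.2
```

```bash
python3 m.py e.png side
```

```text
[269.4, 160.3, 306.2, 222.8] mid [ 0.6034 -0.0167] yaw -6.78 len 0.204 top z 0.0904 in cradle -0.0705 -0.0274
7.25 [ 0.5687 -0.0192  0.0188] [-0.44908014  0.92898466 -0.57313921]
```

play_rows([
  {"grip": 0, "linear": [0.4, -0.05, 0.11], "delta_rot": [0, 0, 0]},
  {"grip": 0, "linear": [0.8, -0.1, 0.21], "delta_rot": [0, 0, 0]},
  {"grip": 0, "linear": [1.2, -0.14, 0.32], "delta_rot": [0, 0, 0]},
  {"grip": 0, "linear": [1.6, -0.19, 0.43], "delta_rot": [0, 0, 0]},
  {"grip": 0, "linear": [1.9, -0.23, 0.51], "delta_rot": [0, 0, 0]},
  {"grip": 0, "linear": [2.2, -0.26, 0.59], "delta_rot": [0, 0, 0]},
  {"grip": 0, "linear": [2.5, -0.3, 0.6], "delta_rot": [0, 0, 0]},
  {"grip": 0, "linear": [2.8, -0.34, 0.6], "delta_rot": [0, 0, 0]},
  {"grip": 0, "linear": [3.1, -0.37, 0.6], "delta_rot": [0, 0, 0]},
  {"grip": 0, "linear": [3.4, -0.41, 0.6], "delta_rot": [0, 0, 0]},
])

```text
time: 8.25
ee_pos: [0.602, -0.0232, 0.0243]
tcp_rot: [-179.9, 30.0, 173.3]
wrist_force: [0.2, -0.6, -0.0]
opening: 0.0852
grasp_force: 0.0
```

```bash
python3 m.py f.png side
```

```text
[283.7, 161.4, 325.7, 218.5] mid [ 0.6623 -0.0229] yaw -6.47 len 0.208 top z 0.0868 in cradle -0.0113 -0.0265
[273.0, 140.5, 336.2, 228.1] mid [0.7011 0.1544] yaw 82.92 len 0.104 top z 0.0837 in cradle 0.0059 0.1542
8.35 [ 0.6021 -0.0232  0.0243] [ 0.34161305 -0.2754697  -0.21470097]
```

play_rows([
  {"grip": 0, "linear": [-3, 0.36, 1], "delta_rot": [0, 0, 0]},
  {"grip": 0, "linear": [-4, 0.4, 5], "delta_rot": [0, 0, 0]},
  {"grip": 0, "linear": [-4, 0.4, 9.5], "delta_rot": [0, 0, 0]},
  {"grip": 255, "linear": [-4, 0.4, 13], "delta_rot": [0.018, 0.148, 0]},
  {"grip": 255, "linear": [-2, -3.6, 13], "delta_rot": [0.036, 0.297, 0]},
  {"grip": 255, "linear": [0, -7.6, 13], "delta_rot": [0.054, 0.446, 0]},
  {"grip": 255, "linear": [2, -11.6, 13], "delta_rot": [0.063, 0.52, 0]},
  {"grip": 255, "linear": [4.2, -16.2, 13], "delta_rot": [0.063, 0.52, 0]},
  {"grip": 255, "linear": [4.2, -16.2, 13], "delta_rot": [0.063, 0.52, 0]},
  {"grip": 255, "linear": [4.2, -16.2, 13], "delta_rot": [0.063, 0.52, 0]},
])

```text
time: 9.35
ee_pos: [0.6448, -0.1888, 0.151]
tcp_rot: [-180.0, -0.2, 173.1]
wrist_force: [-0.1, 0.0, 0.3]
opening: 0.0004
grasp_force: 0.0
```

```bash
python3 m.py g.png top; python3 -c "
from h import *
o=bot.get_obs();print(o['opening'],o['tcp_rot'])"
```

```text
[240.1, 104.1, 323.0, 144.6] mid [ 0.6627 -0.0226] yaw -6.73 len 0.201 top z 0.0844 in cradle -0.0109 -0.0261
[206.4, 83.8, 329.7, 169.7] mid [0.7015 0.1565] yaw 83.15 len 0.106 top z 0.084 in cradle 0.0061 0.1564
9.45 [ 0.6438 -0.1857  0.1533] [ 0.7764256  -0.29730775 -0.36944257]
4.402283052441783e-05 [ 1.79977595e+02 -8.02895500e-02  1.73179397e+02]
```

View pics/g.png

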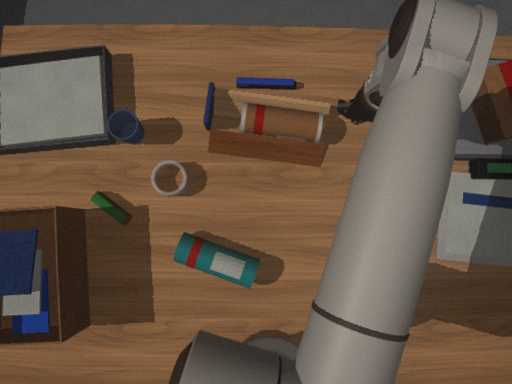

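play_rows([
  {"grip": 255, "linear": [0, 0, -4], "delta_rot": [0, 0, 0]},
  {"grip": 255, "linear": [0, 0, -8], "delta_rot": [0, 0, 0]},
  {"grip": 255, "linear": [0, 0, -11], "delta_rot": [0, 0, 0]},
  {"grip": 255, "linear": [0, 0, -12.3], "delta_rot": [0, 0, 0]},
  {"grip": 255, "linear": [0.18, 1.5, -12.3], "delta_rot": [0, 0, 0]},
  {"grip": 255, "linear": [0.36, 3, -12.3], "delta_rot": [0, 0, 0]},
  {"grip": 255, "linear": [0.48, 4, -12.3], "delta_rot": [0, 0, 0]},
  {"grip": 255, "linear": [0.6, 5, -12.3], "delta_rot": [0, 0, 0]},
  {"grip": 255, "linear": [0.66, 5.5, -12.3], "delta_rot": [0, 0, 0]},
  {"grip": 255, "linear": [0.72, 6, -12.3], "delta_rot": [0, 0, 0]},
])

```text
time: 10.45
ee_pos: [0.6524, -0.1251, 0.0338]
tcp_rot: [-179.9, 0.2, 173.3]
wrist_force: [-0.2, -7.0, 7.0]
opening: -0.0
grasp_force: 0.8
```

play_rows([
  {"grip": 255, "linear": [0.06, 0.5, 0], "delta_rot": [0, 0, 0]},
  {"grip": 255, "linear": [0.12, 1, 0], "delta_rot": [0, 0, 0]},
  {"grip": 255, "linear": [0.18, 1.5, 0], "delta_rot": [0, 0, 0]},
  {"grip": 255, "linear": [0.24, 2, 0], "delta_rot": [0, 0, 0]},
  {"grip": 255, "linear": [0.3, 2.5, 0], "delta_rot": [0, 0, 0]},
  {"grip": 255, "linear": [0.36, 3, 0], "delta_rot": [0, 0, 0]},
  {"grip": 255, "linear": [0.42, 3.5, 0], "delta_rot": [0, 0, 0]},
])

```text
time: 11.15
ee_pos: [0.6565, -0.0903, 0.0338]
tcp_rot: [-179.9, 0.2, 173.2]
wrist_force: [0.5, -6.6, 7.3]
opening: -0.0
grasp_force: 0.8
```

```bash
python3 m.py i.png side;  python3 m.py i2.png top
```

```text
[281.4, 146.7, 306.4, 206.1] mid [0.6626 0.0449] yaw -13.17 len 0.216 top z 0.0856 in cradle -0.0192 0.0409
11.25 [ 0.6565 -0.0896  0.0337] [-0.04781551 -3.54172413  6.18181461]
[215.2, 99.6, 295.3, 139.2] mid [0.6697 0.0423] yaw -8.69 len 0.199 top z 0.0846 in cradle -0.0118 0.0392
11.35 [ 0.6564 -0.0898  0.0336] [-0.25521064 -3.38408088  5.2356842 ]
```

```bash
python3 -c "
import cv2
a=cv2.imread('pics/i.png')[120:240,220:360];b=cv2.imread('pics/i2.png')[70:190,190:330]
cv2.imwrite('pics/i3.png',cv2.resize(cv2.vconcat([a,b]),None,fx=2.5,fy=2.5,interpolation=cv2.INTER_CUBIC))"
```

```text
(no output)
```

View pics/i3.png

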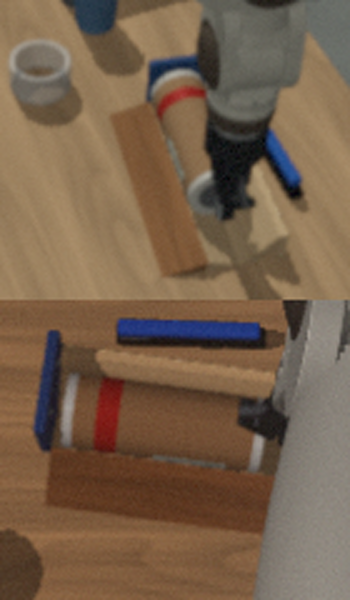

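The tube lies straight in the V, with its red-band end about 11 mm from the blue stop. I'll keep pushing slowly.

play_rows([
  {"grip": 255, "linear": [0.03, 0.25, 0], "delta_rot": [0, 0, 0]},
  {"grip": 255, "linear": [0.06, 0.5, 0], "delta_rot": [0, 0, 0]},
  {"grip": 255, "linear": [0.09, 0.7, 0], "delta_rot": [0, 0, 0]},
  {"grip": 255, "linear": [0.1, 0.85, 0], "delta_rot": [0, 0, 0]},
])

```text
time: 11.75
ee_pos: [0.6574, -0.0817, 0.0335]
tcp_rot: [-179.9, 0.2, 173.2]
wrist_force: [0.2, -6.7, 5.9]
opening: 0.0002
grasp_force: 0.6
```

play_rows([
  {"grip": 255, "linear": [0.01, 0.1, 0], "delta_rot": [0, 0, 0]},
  {"grip": 255, "linear": [0.03, 0.2, 0], "delta_rot": [0, 0, 0]},
])

```text
time: 11.95
ee_pos: [0.6576, -0.0798, 0.0335]
tcp_rot: [-179.9, 0.2, 173.2]
wrist_force: [-0.8, -5.1, 6.1]
opening: -0.0005
grasp_force: 0.7
```

play_rows([
  {"grip": 255, "linear": [0.01, 0.1, 0], "delta_rot": [0, 0, 0]},
  {"grip": 255, "linear": [0.03, 0.2, 0], "delta_rot": [0, 0, 0]},
])

```text
time: 12.15
ee_pos: [0.6579, -0.0778, 0.0335]
tcp_rot: [-179.9, 0.2, 173.2]
wrist_force: [-1.0, -5.3, 5.9]
opening: 0.0001
grasp_force: 0.7
```

Not in contact with the stop yet. I'll continue in small steps, watching the force.

play_rows([
  {"grip": 255, "linear": [0.01, 0.1, 0], "delta_rot": [0, 0, 0]},
  {"grip": 255, "linear": [0.03, 0.2, 0], "delta_rot": [0, 0, 0]},
])

```text
time: 12.35
ee_pos: [0.6581, -0.0759, 0.0335]
tcp_rot: [-179.9, 0.2, 173.2]
wrist_force: [-0.6, -9.9, 6.5]
opening: 0.0001
grasp_force: 0.8
```

play_rows([
  {"grip": 255, "linear": [0.01, 0.1, 0], "delta_rot": [0, 0, 0]},
  {"grip": 255, "linear": [0.02, 0.15, 0], "delta_rot": [0, 0, 0]},
])

```text
time: 12.55
ee_pos: [0.6582, -0.0756, 0.0336]
tcp_rot: [-179.8, 0.2, 173.2]
wrist_force: [-2.7, -13.9, 6.7]
opening: -0.0001
grasp_force: 1.5
```

```bash
python3 m.py j.png top
```

```text
[208.7, 97.3, 291.5, 140.7] mid [0.6711 0.0554] yaw -8.67 len 0.199 top z 0.0846 in cradle -0.012 0.0523
12.65 [ 0.6582 -0.0757  0.0336] [ -2.12302079 -12.99287894   6.37640835]
```

play_rows([
  {"grip": 255, "linear": [-0.06, -0.5, 0], "delta_rot": [0, 0, 0]},
  {"grip": 255, "linear": [-0.24, -2, 0], "delta_rot": [0, 0, 0]},
  {"grip": 255, "linear": [-0.72, -6, 0.5], "delta_rot": [0, 0, 0]},
  {"grip": 255, "linear": [-1.2, -10, 4], "delta_rot": [0, 0, 0]},
  {"grip": 255, "linear": [-1.4, -11.5, 8], "delta_rot": [0, 0, 0]},
  {"grip": 255, "linear": [-1.4, -11.5, 12], "delta_rot": [0, 0, 0]},
  {"grip": 255, "linear": [-1.4, -11.5, 12], "delta_rot": [0, 0, 0]},
])

```text
time: 13.35
ee_pos: [0.645, -0.1909, 0.1582]
tcp_rot: [-179.9, 0.5, 173.2]
wrist_force: [0.4, -0.0, -0.2]
opening: 0.0006
grasp_force: 0.0
```

```bash
python3 m.py k.png side;  python3 m.py k2.png top
```

```text
[278.6, 144.8, 315.9, 202.4] mid [0.6702 0.0566] yaw -7.08 len 0.209 top z 0.0853 in cradle -0.013 0.0534
13.45 [ 0.6437 -0.1897  0.1525] [ 0.25038855  0.81938001 -1.1325984 ]
[206.7, 100.4, 292.1, 137.2] mid [0.6726 0.0552] yaw -6.82 len 0.198 top z 0.0847 in cradle -0.0105 0.0523
[203.8, 83.0, 331.0, 163.3] mid [0.7012 0.1567] yaw 83.24 len 0.106 top z 0.0841 in cradle 0.0057 0.1565
13.55 [ 0.6428 -0.189   0.15  ] [ 0.21897202 -0.26681885 -0.98698179]
```

View pics/k2.png

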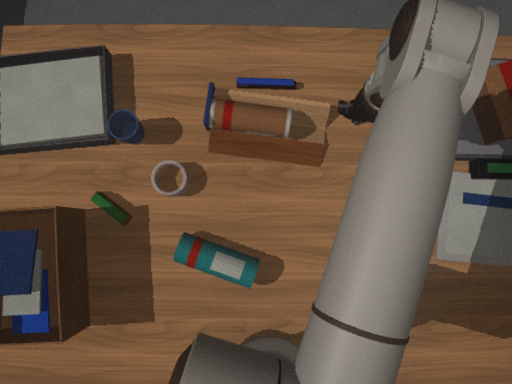

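The tube, at (250,119), lies in the V with its red-band end against the blue stop at (210,105). The robot is clear of it.

```bash
python3 -c "
from workcell import bot
print(bot.job_done())"
```

```text
the job is handed in; nothing more can be done
None
```

I rolled the tube up the ramp into the V and pushed it along until its red-band end met the blue stop. The last pictures show it lying straight in the V, with the robot clear. I handed the job in at about 13.6 s of the 51 s allowed; the hand-in call returned no verdict.

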